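Rock a jammed fuller out of its holder block

TASK

The round-ridged fuller is jammed between the two keeper plates of the steel holder block. Grip it by its head, rock it well over to one side and then the other until it has pushed both plates back (do not push the plates with the gripper), then pull it straight up and out. Lower it foot first to the bottom of the round steel pot before letting go, and leave the chisel-edged tool standing in its wooden stand.

Things in the scene. Friction and masses are not known exactly. Their poses are not given: they have to be found in the camera images.
- fuller_head (a point): wedged steel fuller, 142 mm tall, 0.5 kg: centre of its head, the place to grip, 112 mm above its foot, 30 mm below its top, 124 mm above the bench at the start. Head 24 mm (x) by 44 mm (y), sides upright, half-round ridge along y on top. z: up along the tool. Best gripped with the fingers closing along x. y: the way to the keeper plates; it rocks towards +y and -y, turning about x on its foot
- fuller_foot (a point): middle of the underside of the fuller's foot (round nose, radius 7 mm, axis along x), 12 mm above the bench at the start, in a notch of the block's pocket that keeps it from sliding. Above it a neck 16 mm (x) by 18 mm (y) and a collar 28 mm wide (y), its top 44 mm above the foot. The keeper plates overhang the collar by 4 to 5 mm a side, so a straight pull is stopped solidly after 3 mm
- block: steel holder block, fixed, 90 (x) x 150 (y) x 73 mm, axes along those of the fuller standing in it; origin at the centre of its underside. On top two metal keeper plates, 32 x 46 x 10 mm, tops 70 mm above the bench, slide along y in guides. The collar comes free when both are pushed back 6 mm or more and the fuller is upright again
- plate_left (a joint): keeper plate on the +y side. Value in m: 0 to 0.001 at the start (against the neck), grows as the neck pushes it towards +y, stop at 0.0085. Stiff (10 N; about 5 N sideways at the fuller's head) and stays where it is pushed. Leaning the fuller 11 to 13 degrees towards +y, its head some 20 to 24 mm sideways, pushes it back 7 to 8 mm
- plate_right (a joint): the like keeper plate on the -y side: its value grows as the fuller, leant towards -y, pushes it towards -y
- pot_floor (a point): round open steel tool pot, fixed to the bench: outside diameter 86 mm, inside 78 mm, rim 90 mm above the bench. This point is the centre of its inner floor, 5 mm above the bench. (The rectangular tin nearby is not the pot.)
- cutter_mid (a point): bystander tool standing loose in a square wooden stand 50 mm high: chisel-edged (roof-shaped) head 30 x 44 mm, top about 130 mm above the bench. This point is on its axis 60 mm above its foot, 70 mm above the bench

How it is judged:
By the outcome, as a careful person would: the job done as asked, in the order asked, and still so for the second after the job is handed in, with the robot touching nothing.
It also fails if it takes over 48 s, if anything falls off the work surface, if the arm or the gripper's body presses on something with over 40 N, if the wrist force passes 120 N, or if a joint passes its speed limit or range.

ROBOT

A 6-joint arm with a two-finger parallel gripper is mounted at the origin on the work surface. World frame = base frame: x ahead of the robot, y to its left, z up, the work surface at z = 0. Lengths are in m, angles in rad, forces in N, time in s.
With the tool pointing down it reaches from about 0.35 to 0.925 m from the base axis. Payload 6.4 kg.
Tool frame: the origin (TCP) lies at the very end of the fingers, on their centre line; the grasp point (between the pads) lies 19 mm behind it (tcp_to_grasp is the distance from the TCP to the grasp point, in m); x points along the fingers, y is the direction in which the jaws open and shut, and the axes are right-handed (so a half turn about x gives the same grasp; the last joint's range is limited). The gripper opens to 85 mm and grips with 20 to 120 N. Pads are 22 mm wide; open, the fingers measure 114 mm over their backs; the gripper's body (76 mm by 85 mm) begins 54 mm behind the grasp point. The pads swing forward as they close: fully open they stand 13 mm farther back than shut.
Start: joints at [-1.299, 0.245, 1.558, -0, 1.339, -0.174], TCP at [0.28, -0.586, 0.231] pointing down, gripper open.
Joint ranges: [-3.13, 3.13], [-1.02, 2.26], [0.13, 2.54], [-0.95, 4.09], [0.21, 2.88], [-2.74, 2.74]. Speed limits (rad/s): [2.57, 2.57, 3.14, 3.14, 3.14, 3.14].

INTERFACE

Orientations are given as a rotation vector (axis times angle).
In Python, from workcell import * gives the robot as it stands.
- The arm moves only by the tool move_arm, never from a script. Its argument "deltas" is a list of rows, each a list of 7 numbers: the shift along the tool's x, y, z in m, then the turn, a rotation vector about the tool's x, y, z in rad, then the finger opening in m, from 0 to 0.0854. A call has exactly 5 rows; each row shifts and turns the commanded pose from where the row before left it, along the tool's axes as they then stand; what a row does not reach is not made up. A row lasts 1/10 s, in which the tool goes at most 50 mm and 8.59 degrees, less where a joint would pass 70% of its speed; a pose out of reach is approached as far as the arm can. A call with a gripper value outside its range is refused whole. The fingers move at their own pace and stop on an object; "squeeze" is the grip in N (left out, the last holds). Time passes only in rows, so rows that do not move let the fingers close, or fill a call up. It gives the time, the measured TCP pose, the force and the opening at its end, in the units of the state.
- get_obs(): the state, without advancing time (a new reading comes with each control period).
- read_camera(name): name is "scene" or "top"; returns the picture (480x640x3 uint8, red, green, blue); there is no depth.
- get_calibration(name): a dict with "intrinsics" (3x3 intrinsics, pixels), "distortion" ([k1, k2, p1, p2, k3] as OpenCV has them; the pictures are not rectified), "extrinsics" (4x4, takes a point from camera to world coordinates). Camera axes: x right, y down, z forward; pixel columns grow to the right and rows downward; lengths in m; the calibration is good to about 2 mm. A picture is of the moment at which its call begins. get_calibration takes no time and is no camera call.
- hand_in(): hands the job in, once; it reports no verdict.
The state is a dict: "t": time; "joints": joint angles; "qvel": joint speeds; "tau": joint torques, N m; "eef_pos": TCP position; "orientation": TCP orientation; "contact_force": force on the tool from outside, world axes, zero at the start; "ft_torque": the same for the moment, N m; "width": finger opening in m.
Only numpy, scipy, OpenCV 4.12 (cv2) and the standard library are available. Lean on these libraries where they do the work, as an engineer would, in place of code of your own. Each camera call takes 0.05 s, during which the arm holds its last target.

## Working session

There is one attempt and no reset: what is moved stays moved. The work goes in short steps, Python scripts to look and compute and a tool call to move; the robot and the scene stay as the last step left them, time stands still between calls to the robot, and variables do not carry over. Pictures are saved under pics/ and viewed, and the job is handed in when it is done.

Besides the shell and the picture viewer there is one more tool, called after "Emit:" as name(argument=value, ...) on one line, values as JSON. move_arm: Moves the arm, as the interface text tells. Its arguments: {"type":"object","properties":{"deltas":{"type":"array"},"squeeze":{"type":"number"}},"required":["deltas"]}

```bash
ls; mkdir -p pics
python3 - <<'E'
from workcell import *
import cv2
for n in ("scene","top"):
    cv2.imwrite(f"pics/{n}0.png",read_camera(n)[:,:,::-1]); c=get_calibration(n)
    for k,v in c.items(): print(n,k,v)
print(get_obs())
E
```

```text
pics
scene intrinsics [[537.72849063   0.         321.19713755]
 [  0.         537.72849063 229.51031636]
 [  0.           0.           1.        ]]
scene distortion [-0.13255212  0.          0.          0.          0.        ]
scene extrinsics [[ 0.68136138  0.37954992 -0.62585025  1.1450796 ]
 [ 0.73178424 -0.3712807   0.57152643 -0.55828899]
 [-0.01544331 -0.84740339 -0.53072498  0.6275177 ]
 [ 0.          0.          0.          1.        ]]
top intrinsics [[520.47489405   0.         321.1825413 ]
 [  0.         520.47489405 249.231914  ]
 [  0.           0.           1.        ]]
top distortion [-0.12138033  0.          0.          0.          0.        ]
top extrinsics [[ 0.10088615 -0.9734947   0.20525608  0.33833412]
 [-0.99489634 -0.09834113  0.02258978 -0.01449827]
 [-0.00180591 -0.20648752 -0.97844757  1.02250154]
 [ 0.          0.          0.          1.        ]]
{'t': 0.1, 'joints': array([-1.29908358e+00,  2.45740086e-01,  1.55887835e+00, -2.70521708e-06,
        1.33874726e+00, -1.74089266e-01]), 'qvel': array([ 3.79393802e-05, -9.66705064e-04, -2.87854622e-03,  1.06475018e-03,
       -1.63699842e-04,  1.15740565e-03]), 'tau': array([ 5.66605959e-04, -4.30672109e+01, -3.27129364e+01, -2.33180924e-05,
        2.85755275e-03, -1.19980382e-05]), 'eef_pos': array([ 0.28014121, -0.58597222,  0.23030059]), 'orientation': array([ 1.97486962,  0.44945282, -1.97505014]), 'contact_force': array([ 0.92845824, -1.12037055,  0.31496304]), 'ft_torque': array([ 0.06664473,  0.08531701, -0.0041934 ]), 'width': 0.08527519086379218}
```

View pics/scene0.png

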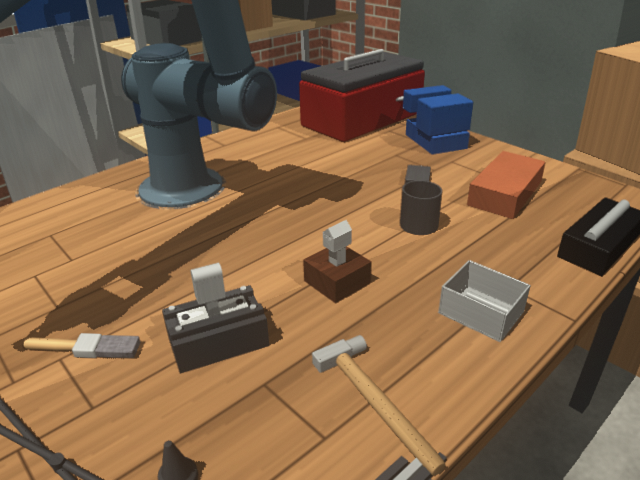

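View pics/top0.png

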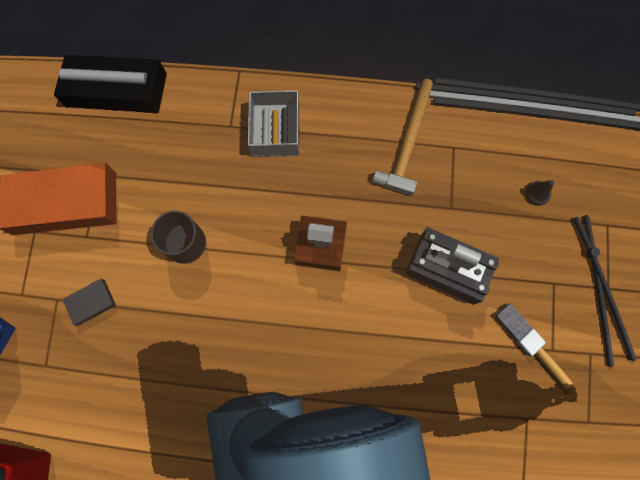

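The scene view shows the fuller head at (209,282), the block at about (215,325), the cutter at (338,240) and the pot at (421,207). In the top view the block is at (455,265), the fuller head at (467,254), the cutter at (320,235) and the pot at (177,236). Next I'll zoom in for the measurements.

```bash
cat > h.py <<'E'
import numpy as np, cv2
from workcell import *
def ray(n,px):
    c=get_calibration(n); K=np.array(c["intrinsics"]);D=np.array(c["distortion"]);E=np.array(c["extrinsics"])
    u=cv2.undistortPoints(np.array([[px]],float),K,D)[0,0]
    return E[:3,3],E[:3,:3]@np.array([u[0],u[1],1.])
def onz(n,px,z):
    o,d=ray(n,px); return o+d*(z-o[2])/d[2]
def tri(p1,p2):
    o1,d1=ray("scene",p1);o2,d2=ray("top",p2)
    t=np.linalg.lstsq(np.c_[d1,-d2],o2-o1,rcond=None)[0]
    a,b=o1+d1*t[0],o2+d2*t[1]; return (a+b)/2,np.linalg.norm(a-b)
def proj(n,P):
    c=get_calibration(n);E=np.array(c["extrinsics"]);R=E[:3,:3].T
    return cv2.projectPoints(np.array(P,float).reshape(-1,3),cv2.Rodrigues(R)[0],-R@E[:3,3],np.array(c["intrinsics"]),np.array(c["distortion"]))[0][:,0]
E
python3 - <<'E'
import cv2
a=cv2.imread("pics/scene0.png");b=cv2.imread("pics/top0.png")
cv2.imwrite("pics/z1.png",cv2.resize(a[255:375,150:280],None,fx=6,fy=5,interpolation=2)[:600])
cv2.imwrite("pics/z1.png",cv2.resize(a[255:375,150:280],None,fx=5,fy=5,interpolation=2))
cv2.imwrite("pics/z2.png",cv2.resize(b[220:310,400:505],None,fx=6,fy=6,interpolation=2))
cv2.imwrite("pics/z3.png",cv2.resize(b[200:280,140:215],None,fx=6,fy=6,interpolation=2))
E
```

```text
(no output)
```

View pics/z1.png

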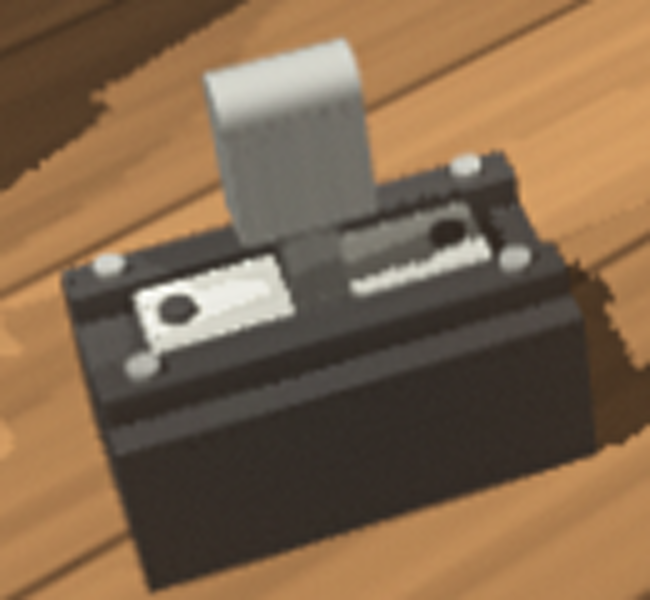

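View pics/z2.png

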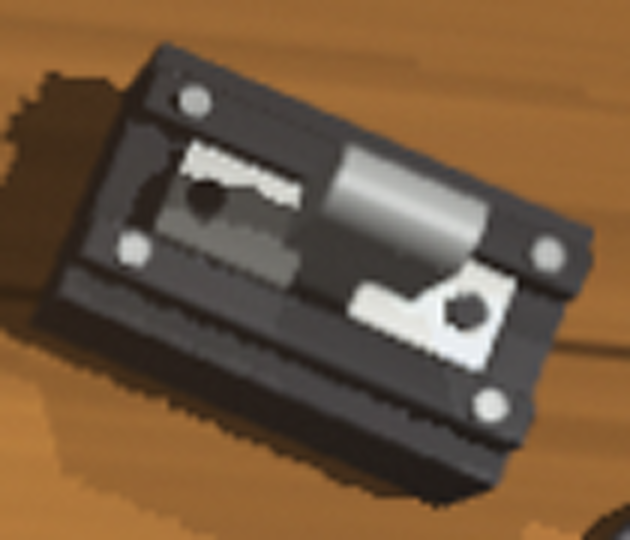

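View pics/z3.png

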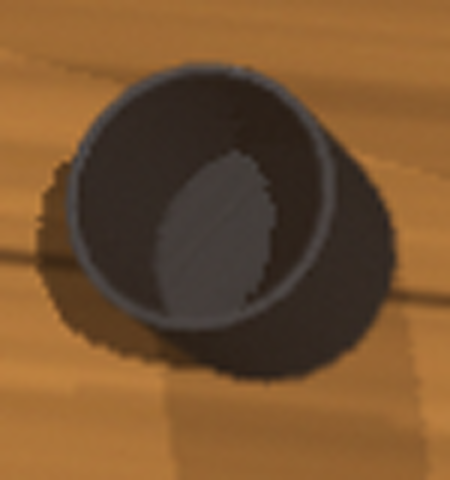

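The zooms show four bolt heads on the block, the ridge on the head and the pot rim. I'll triangulate these.

Run:
```python
from h import *
S=lambda x,y:((x+.5)/5-.5+150,(y+.5)/5-.5+255)
T=lambda x,y:((x+.5)/6-.5+400,(y+.5)/6-.5+220)
P=[]
for n,s,t in [("C",(514,257),(194,100)),("B",(466,165),(133,250)),("A",(108,264),(490,405)),("D",(142,366),(547,255))]:
    p,e=tri(S(*s),T(*t)); P.append(p); print(n,p.round(4),round(e,4))
P=np.array(P); print("centre",P.mean(0).round(4)); 
y=(P[0]+P[1]-P[2]-P[3]);print("yaw of +y",np.degrees(np.arctan2(y[1],y[0])), np.linalg.norm(y)/2); x=(P[0]+P[3]-P[1]-P[2]);print("yaw x",np.degrees(np.arctan2(x[1],x[0])),np.linalg.norm(x)/2)
# head top edges: ridge along y on top, apex line ; in top: ridge outline corners
for n,c in {"tl":(347,147),"tr":(487,208),"bl":(325,205),"br":(462,268)}.items():
    print(n,onz("top",T(*c),0.142).round(4))
print("ridge mid tri",tri(S(281,56),T(418,176)) )
# scene head bottom corners: front face
for n,c in {"bl":(245,245),"br":(375,208)}.items(): print(n,onz("scene",S(*c),.0995 if 0 else .10).round(4))
# pot rim ellipse fit
im=cv2.imread("pics/top0.png")
U=lambda x,y:((x+.5)/6-.5+140,(y+.5)/6-.5+200)
rim=[U(*c) for c in [(68,195),(200,64),(335,190),(190,330),(105,105),(300,103),(108,292),(297,280)]]
Q=np.array([onz("top",r,.09)[:2] for r in rim]); A=np.c_[2*Q,np.ones(len(Q))]; s=np.linalg.lstsq(A,(Q**2).sum(1),rcond=None)[0]
print("pot",s[:2],"R",np.sqrt(s[2]+s[:2]@s[:2]))
```

```text
C [ 0.5833 -0.1971  0.0739] 0.0008
B [ 0.5338 -0.1805  0.0739] 0.0016
A [ 0.496 -0.295  0.074] 0.001
D [ 0.5452 -0.3114  0.0733] 0.0011
centre [ 0.5396 -0.246   0.0738]
yaw of +y 71.61649530927328 0.12052798885461415
yaw x -18.549066012426 0.0520595951650971
tl [ 0.5561 -0.23    0.142 ]
tr [ 0.5421 -0.2721  0.142 ]
bl [ 0.5382 -0.2243  0.142 ]
br [ 0.5236 -0.2654  0.142 ]
ridge mid tri (array([ 0.54567093, -0.24691845,  0.15830242]), np.float64(5.889803230628903e-06))
bl [ 0.5482 -0.2709  0.1   ]
br [ 0.561  -0.2312  0.1   ]
pot [0.53901081 0.28535335] R 0.04231661044771968
```

```bash
cat >> h.py <<'E'
from scipy.spatial.transform import Rotation as Ro
YAW=np.radians(-18.4)
def rot_target(flip=False):
    y=np.array([np.cos(YAW),np.sin(YAW),0])*(-1 if flip else 1); x=np.array([0,0,-1.]); return np.c_[x,y,np.cross(x,y)]
def delta(pos,R):
    o=get_obs(); R0=Ro.from_rotvec(o["orientation"]).as_matrix()
    return (R0.T@(np.array(pos)-o["eef_pos"])).round(4), Ro.from_matrix(R0.T@R).as_rotvec().round(4)
def st():
    o=get_obs(); print("t",o["t"],"pos",o["eef_pos"].round(4),"F",o["contact_force"].round(1),"T",o["ft_torque"].round(2),"w",round(o["width"],4),"J",np.round(o["joints"],2))
    print(Ro.from_rotvec(o["orientation"]).as_matrix().round(3))
E
python3 - <<'E'
from h import *
st()
for f in (0,1): print(delta([.5396,-.246,.20],rot_target(f)),rot_target(f).round(3))
E
```

```text
t 0.1 pos [ 0.2801 -0.586   0.2303] F [ 0.9 -1.1  0.3] T [ 0.07  0.09 -0.  ] w 0.0853 J [-1.3   0.25  1.56 -0.    1.34 -0.17]
[[-0.     0.431 -0.902]
 [ 0.002 -0.902 -0.431]
 [-1.    -0.002 -0.   ]]
(array([ 0.0308, -0.1948, -0.3807]), array([-0.8039, -0.001 ,  0.0015])) [[ 0.     0.949 -0.316]
 [ 0.    -0.316 -0.949]
 [-1.     0.    -0.   ]]
(array([ 0.0308, -0.1948, -0.3807]), array([2.3377e+00, 1.9000e-03, 1.2000e-03])) [[ 0.    -0.949  0.316]
 [ 0.     0.316  0.949]
 [-1.    -0.     0.   ]]
```

Emit:
move_arm(deltas=[[0,-0.0195,-0.038,0,0,0,0.085],[0,-0.0195,-0.038,0,0,0,0.085],[0,-0.0195,-0.038,0,0,0,0.085],[0,-0.0195,-0.038,0,0,0,0.085],[0,-0.0195,-0.038,0,0,0,0.085]])

```text
t: 0.6
eef_pos: [0.4102, -0.4149, 0.2308]
orientation: [1.975, 0.448, -1.975]
contact_force: [1.2, -0.3, -0.4]
width: 0.0851
```

Emit:
move_arm(deltas=[[0,-0.0195,-0.038,0,0,0,0.085],[0,-0.0195,-0.038,0,0,0,0.085],[0,-0.0195,-0.038,0,0,0,0.085],[0,-0.0195,-0.038,0,0,0,0.085],[0,-0.0195,-0.038,0,0,0,0.085]])

```text
t: 1.1
eef_pos: [0.5397, -0.245, 0.2309]
orientation: [1.974, 0.448, -1.975]
contact_force: [1.0, 0.1, -0.4]
width: 0.0851
```

Emit:
move_arm(deltas=[[0,0,0,-0.1,0,0,0.085],[0,0,0,-0.1,0,0,0.085],[0,0,0,-0.1,0,0,0.085],[0,0,0,-0.1,0,0,0.085],[0,0,0,-0.1,0,0,0.085]])

```text
t: 1.6
eef_pos: [0.5388, -0.2464, 0.2307]
orientation: [1.65, 0.85, -1.651]
contact_force: [0.8, 0.4, 0.1]
width: 0.085
```

Emit:
move_arm(deltas=[[0,0,0,-0.1,0,0,0.085],[0,0,0,-0.1,0,0,0.085],[0,0,0,-0.1,0,0,0.085],[0,0,0,0,0,0,0.085],[0,0,0,0,0,0,0.085]])

```text
t: 2.1
eef_pos: [0.5389, -0.2466, 0.2309]
orientation: [1.446, 1.037, -1.446]
contact_force: [0.5, -0.6, -0.1]
width: 0.085
```

Run:
```python
from h import *
st()
print(delta([.5396,-.246,.105],rot_target()))
for n in ("scene","top"): cv2.imwrite(f"pics/{n}1.png",read_camera(n)[:,:,::-1])
```

```text
t 2.1 pos [ 0.5389 -0.2466  0.2309] F [ 0.5 -0.6 -0.1] T [ 0.01 -0.01  0.02] w 0.085 J [-0.62  0.11  1.71 -0.    1.32 -0.29]
[[-0.001  0.947 -0.321]
 [ 0.    -0.321 -0.947]
 [-1.    -0.001 -0.   ]]
(array([ 0.1259,  0.0006, -0.0008]), array([-0.006 , -0.0002,  0.0006]))
```

View pics/scene1.png

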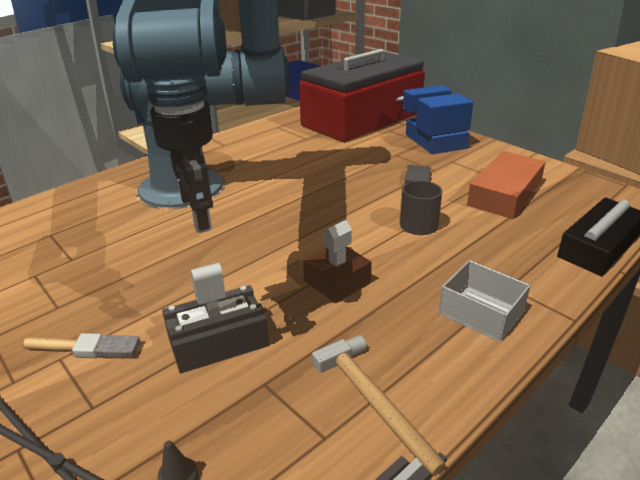

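The gripper is above the fuller in line with it, fingertips at about (203,225). Descending.

Emit:
move_arm(deltas=[[0.016,0,0,-0.006,0,0,0.085],[0.016,0,0,0,0,0,0.085],[0.016,0,0,0,0,0,0.085],[0.016,0,0,0,0,0,0.085],[0.016,0,0,0,0,0,0.085]])

```text
t: 2.7
eef_pos: [0.5386, -0.2464, 0.1492]
orientation: [1.44, 1.042, -1.441]
contact_force: [0.6, 0.8, 0.0]
width: 0.0851
```

Emit:
move_arm(deltas=[[0.012,0,0,0,0,0,0.085],[0.012,0,0,0,0,0,0.085],[0.012,0,0,0,0,0,0.085],[0.011,0,0,0,0,0,0.085],[0,0,0,0,0,0,0.085]])

```text
t: 3.2
eef_pos: [0.5381, -0.2461, 0.1023]
orientation: [1.44, 1.044, -1.442]
contact_force: [-0.5, 0.7, 0.3]
width: 0.085
```

Run:
```python
from h import *
st()
print(delta([.5396,-.246,.104],rot_target()))
for n in ("scene","top"): cv2.imwrite(f"pics/{n}2.png",cv2.resize(read_camera(n)[190:370,140:290,::-1] if n=="scene" else read_camera(n)[170:330,360:560,::-1],None,fx=3,fy=3,interpolation=2))
```

```text
t 3.2 pos [ 0.5381 -0.2461  0.1023] F [-0.5  0.7  0.3] T [-0.03  0.01 -0.04] w 0.085 J [-0.62  0.26  1.79 -0.    1.09 -0.3 ]
[[-0.003  0.95  -0.314]
 [ 0.002 -0.314 -0.95 ]
 [-1.    -0.003 -0.001]]
(array([-0.0017,  0.0014, -0.0005]), array([ 0.0021, -0.0009,  0.0031]))
```

View pics/scene2.png

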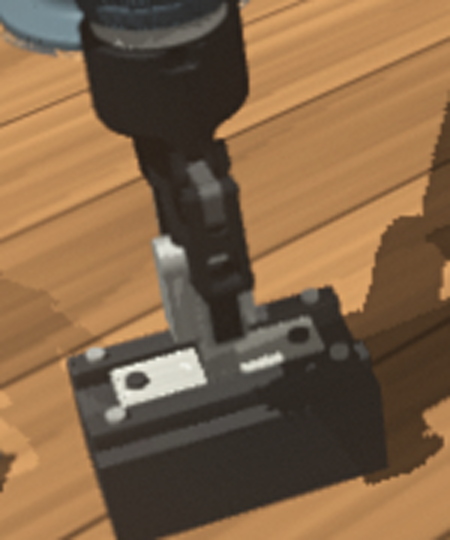

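View pics/top2.png

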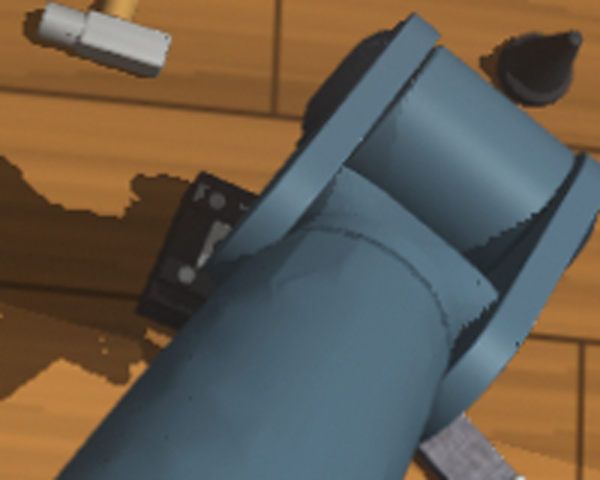

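Scene crop: the near finger, at crop (228,330), is in front of the head and the far finger is behind it, so they straddle it. The top view is hidden by the arm. Small correction, then close.

Emit:
move_arm(deltas=[[-0.001,0.0014,0,0,0,0.003,0.06],[0,0,0,0,0,0,0.04],[0,0,0,0,0,0,0.03],[0,0,0,0,0,0,0.026],[0,0,0,0,0,0,0.02]], squeeze=60)

```text
t: 3.8
eef_pos: [0.5406, -0.2473, 0.1057]
orientation: [1.441, 1.038, -1.438]
contact_force: [-0.5, -0.1, 2.1]
width: 0.0238
```

Emit:
move_arm(deltas=[[0,0,0,0,0,0,0.01],[0,0,0,0,0,0,0.01],[0,0,0,0,0,0,0.01],[0,0,0,0,0,0,0.01],[0,0,0,0,0,0,0.01]], squeeze=60)

```text
t: 4.3
eef_pos: [0.5406, -0.2473, 0.1057]
orientation: [1.441, 1.038, -1.438]
contact_force: [0.3, 1.2, 4.1]
width: 0.0231
```

Run:
```python
from h import *
st()
```

```text
t 4.3 pos [ 0.5406 -0.2473  0.1057] F [0.3 1.2 4.1] T [0.02 0.21 0.01] w 0.0231 J [-0.62  0.26  1.79  0.    1.09 -0.3 ]
[[ 0.003  0.95  -0.314]
 [-0.001 -0.314 -0.95 ]
 [-1.     0.004  0.   ]]
```

Gripped: the width is about 23.5 mm for a 24 mm head, and forces are small. Next I rock towards +y (tool -z), turning about the nose axis 87 mm beyond the TCP.

Emit:
move_arm(deltas=[[0,0,-0.0019,0,-0.022,0,0.01],[0,0,-0.0019,0,-0.022,0,0.01],[0,0,-0.0019,0,-0.022,0,0.01],[0,0,-0.0019,0,-0.022,0,0.01],[0,0,-0.0019,0,-0.022,0,0.01]], squeeze=80)

```text
t: 4.8
eef_pos: [0.5435, -0.2389, 0.1054]
orientation: [1.344, 0.967, -1.501]
contact_force: [-2.1, -4.6, 5.2]
width: 0.0231
```

Run:
```python
from h import *
st()
```

```text
t 4.8 pos [ 0.5435 -0.2389  0.1054] F [-2.1 -4.6  5.2] T [-0.7   0.41 -0.02] w 0.0231 J [-0.56  0.26  1.8  -0.13  1.06 -0.18]
[[-0.032  0.95  -0.312]
 [-0.109 -0.313 -0.943]
 [-0.994  0.004  0.113]]
```

Emit:
move_arm(deltas=[[0,0,-0.0019,0,-0.022,0,0.01],[0,0,-0.0019,0,-0.022,0,0.01],[0,0,-0.0019,0,-0.022,0,0.01],[0,0,-0.0019,0,-0.022,0,0.01],[0,0,-0.0019,0,-0.022,0,0.01]], squeeze=80)

```text
t: 5.3
eef_pos: [0.5462, -0.2311, 0.1041]
orientation: [1.245, 0.896, -1.559]
contact_force: [-5.0, -15.9, 4.5]
width: 0.0233
```

```bash
cat >> h.py <<'E'
def tilt():
    R=Ro.from_rotvec(get_obs()["orientation"]).as_matrix(); x=-R[:,0]; fy=np.array([-np.sin(YAW),np.cos(YAW),0]);fx=np.array([np.cos(YAW),np.sin(YAW),0])
    print("tilt to +y",np.degrees(np.arcsin(x@fy)).round(2),"to +x",np.degrees(np.arcsin(x@fx)).round(2)); d=get_obs()["eef_pos"]-[.5396,-.246,0]; print("tcp rel fx,fy",(d@fx).round(4),(d@fy).round(4),"grasp fy",((d+x*.019)@fy).round(4))
E
python3 - <<'E'
from h import *
st();tilt()
im=read_camera("scene")[230:370,140:290,::-1]; cv2.imwrite("pics/s3.png",cv2.resize(im,None,fx=4,fy=4,interpolation=2))
E
```

```text
t 5.3 pos [ 0.5462 -0.2311  0.1041] F [ -5.  -15.9   4.5] T [-1.95  0.74 -0.01] w 0.0233 J [-0.5   0.26  1.8  -0.26  1.05 -0.05]
[[-0.066  0.95  -0.306]
 [-0.214 -0.313 -0.925]
 [-0.975  0.004  0.224]]
tilt to +y 12.92 to +x -0.25
tcp rel fx,fy 0.0015 0.0162 grasp fy 0.0205
```

View pics/s3.png

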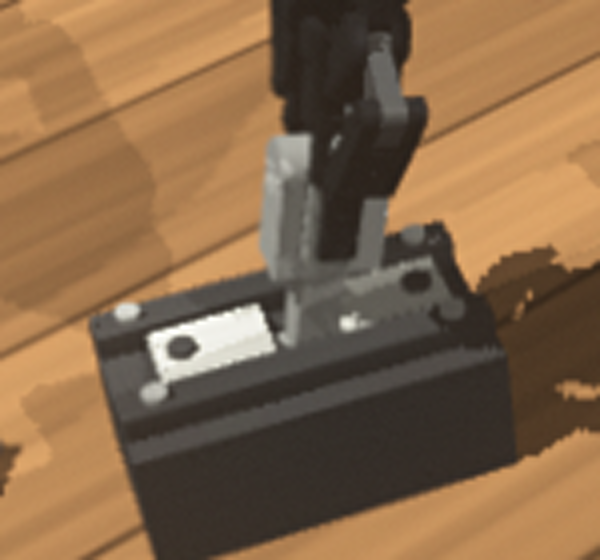

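Crop: the fuller leans right, to +y. The right plate's hole has moved from (240,302) to about (244,300), and the left one is unchanged at (185.5,317). I'll convert that to millimetres.

```bash
cat >> h.py <<'E'
def fr(P):
    d=np.array(P)-[.5396,-.246,0]; return (np.array([d[0]*np.cos(YAW)+d[1]*np.sin(YAW),-d[0]*np.sin(YAW)+d[1]*np.cos(YAW)])*1000).round(1)
E
python3 - <<'E'
from h import *
for s in [(185.2,316.6),(239.6,301.6)]: print("before",fr(onz("scene",s,.07)))
for s in [(185.1,316.4),(243.4,299.7)]: print("after",fr(onz("scene",s,.07)))
E
```

```text
before [  1.1 -43.4]
before [ 2.2 46.3]
after [  0.6 -43.5]
after [ 0.2 53.4]
```

About 7.1 mm. I'll lean slightly further for margin, then go back.

Emit:
move_arm(deltas=[[0,0,-0.0008,0,-0.008,0,0.01],[0,0,-0.0007,0,-0.008,0,0.01],[0,0,0,0,0,0,0.01],[0,0,0.0015,0,0.016,0,0.01],[0,0,0.0019,0,0.022,0,0.01]])

```text
t: 5.85
eef_pos: [0.5453, -0.2302, 0.103]
orientation: [1.271, 0.917, -1.545]
contact_force: [-0.1, 0.6, -2.4]
width: 0.023
```

Emit:
move_arm(deltas=[[0,0,0.0019,0,0.022,0,0.01],[0,0,0.0019,0,0.022,0,0.01],[0,0,0.0019,0,0.022,0,0.01],[0,0,0.0019,0,0.022,0,0.01],[0,0,0.0019,0,0.022,0,0.01]])

```text
t: 6.35
eef_pos: [0.5425, -0.2398, 0.105]
orientation: [1.367, 0.986, -1.487]
contact_force: [0.0, 0.3, -3.5]
width: 0.0232
```

Emit:
move_arm(deltas=[[0,0,0.0019,0,0.022,0,0.01],[0,0,0.0019,0,0.022,0,0.01],[0,0,0.0019,0,0.022,0,0.01],[0,0,0.0019,0,0.022,0,0.01],[0,0,0,0,0,0,0.01]])

```text
t: 6.85
eef_pos: [0.5404, -0.2472, 0.1057]
orientation: [1.444, 1.039, -1.438]
contact_force: [-0.2, 2.2, -3.4]
width: 0.0232
```

Run:
```python
from h import *
st();tilt()
im=read_camera("scene")[230:370,140:290,::-1]; cv2.imwrite("pics/s4.png",cv2.resize(im,None,fx=4,fy=4,interpolation=2))
```

```text
t 6.85 pos [ 0.5404 -0.2472  0.1057] F [-0.2  2.2 -3.4] T [ 0.56 -0.13 -0.  ] w 0.0232 J [-0.62  0.26  1.79  0.    1.09 -0.3 ]
[[ 0.003  0.949 -0.315]
 [ 0.001 -0.315 -0.949]
 [-1.     0.003 -0.002]]
tilt to +y -0.11 to +x -0.17
tcp rel fx,fy 0.0011 -0.0009 grasp fy -0.0009
```

View pics/s4.png

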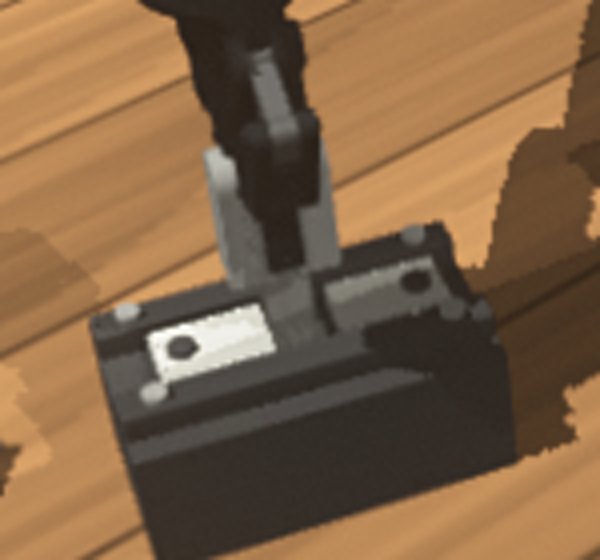

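The fuller is upright again. The right plate stayed back with its hole at crop (415,280), and a dark gap shows beside the neck. Now I rock towards -y.

Emit:
move_arm(deltas=[[0,0,0.0019,0,0.022,0,0.01],[0,0,0.0019,0,0.022,0,0.01],[0,0,0.0019,0,0.022,0,0.01],[0,0,0.0019,0,0.022,0,0.01],[0,0,0.0019,0,0.022,0,0.01]])

```text
t: 7.4
eef_pos: [0.538, -0.2546, 0.106]
orientation: [1.539, 1.11, -1.368]
contact_force: [1.4, 8.4, 1.3]
width: 0.0234
```

Emit:
move_arm(deltas=[[0,0,0.0019,0,0.022,0,0.01],[0,0,0.0019,0,0.022,0,0.01],[0,0,0.0019,0,0.022,0,0.01],[0,0,0.0019,0,0.022,0,0.01],[0,0,0.0019,0,0.022,0,0.01]])

```text
t: 7.9
eef_pos: [0.5353, -0.2635, 0.1051]
orientation: [1.63, 1.176, -1.296]
contact_force: [1.4, 8.8, 3.1]
width: 0.0234
```

Run:
```python
from h import *
st();tilt()
im=read_camera("scene")[230:370,140:290,::-1]; cv2.imwrite("pics/s5.png",cv2.resize(im,None,fx=4,fy=4,interpolation=2))
```

```text
t 7.9 pos [ 0.5353 -0.2635  0.1051] F [1.4 8.8 3.1] T [ 1.75 -0.25  0.08] w 0.0234 J [-0.74  0.3   1.76  0.22  1.19 -0.51]
[[ 0.073  0.95  -0.304]
 [ 0.211 -0.313 -0.926]
 [-0.975  0.003 -0.224]]
tilt to +y -12.93 to +x -0.14
tcp rel fx,fy 0.0014 -0.0179 grasp fy -0.0222
```

View pics/s5.png

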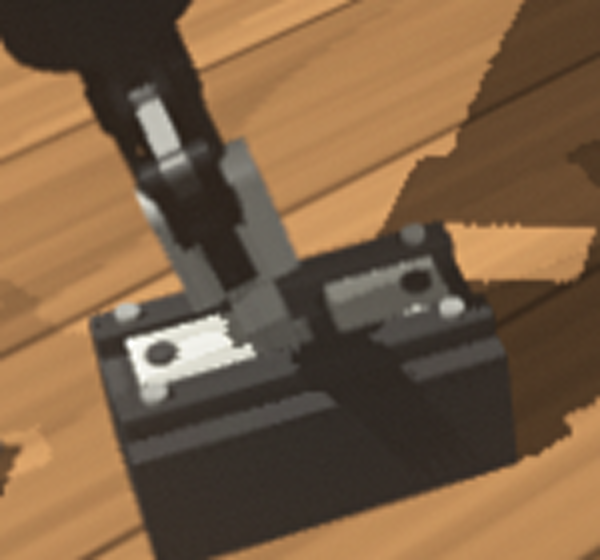

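The left hole moved from crop (182,347) to (161,353). I'll lean slightly more, return upright and measure both.

Emit:
move_arm(deltas=[[0,0,0.0006,0,0.006,0,0.01],[0,0,0,0,0,0,0.01],[0,0,-0.0006,0,-0.006,0,0.01],[0,0,-0.0019,0,-0.022,0,0.01],[0,0,-0.0019,0,-0.022,0,0.01]])

```text
t: 8.45
eef_pos: [0.536, -0.2613, 0.1051]
orientation: [1.59, 1.146, -1.328]
contact_force: [0.7, 2.2, -3.0]
width: 0.0235
```

Emit:
move_arm(deltas=[[0,0,-0.0019,0,-0.022,0,0.01],[0,0,-0.0019,0,-0.022,0,0.01],[0,0,-0.0019,0,-0.022,0,0.01],[0,0,-0.0019,0,-0.022,0,0.01],[0,0,-0.0019,0,-0.022,0,0.01]])

```text
t: 8.95
eef_pos: [0.5386, -0.2523, 0.1056]
orientation: [1.496, 1.078, -1.4]
contact_force: [2.2, 1.9, -5.3]
width: 0.0231
```

Emit:
move_arm(deltas=[[0,0,-0.0019,0,-0.022,0,0.01],[0,0,-0.0019,0,-0.022,0,0.01],[0,0,-0.0019,0,-0.022,0,0.01],[0,0,0,0,0,0,0.01],[0,0,0,0,0,0,0.01]])

```text
t: 9.45
eef_pos: [0.5402, -0.247, 0.1061]
orientation: [1.441, 1.039, -1.438]
contact_force: [0.4, 2.6, -4.7]
width: 0.0234
```

Run:
```python
from h import *
st();tilt()
im=read_camera("scene")[230:370,140:290,::-1]; cv2.imwrite("pics/s6.png",cv2.resize(im,None,fx=4,fy=4,interpolation=2))
for s in [(179.9,317.9),(243.4,299.7)]: print("after",fr(onz("scene",s,.07)))
```

```text
t 9.45 pos [ 0.5402 -0.247   0.1061] F [ 0.4  2.6 -4.7] T [ 0.6  -0.08 -0.02] w 0.0234 J [-0.62  0.26  1.79  0.    1.09 -0.3 ]
[[ 0.002  0.95  -0.313]
 [-0.001 -0.313 -0.95 ]
 [-1.     0.002  0.   ]]
tilt to +y 0.01 to +x -0.14
tcp rel fx,fy 0.0009 -0.0008 grasp fy -0.0008
after [  0.7 -51.9]
after [ 0.2 53.4]
```

View pics/s6.png

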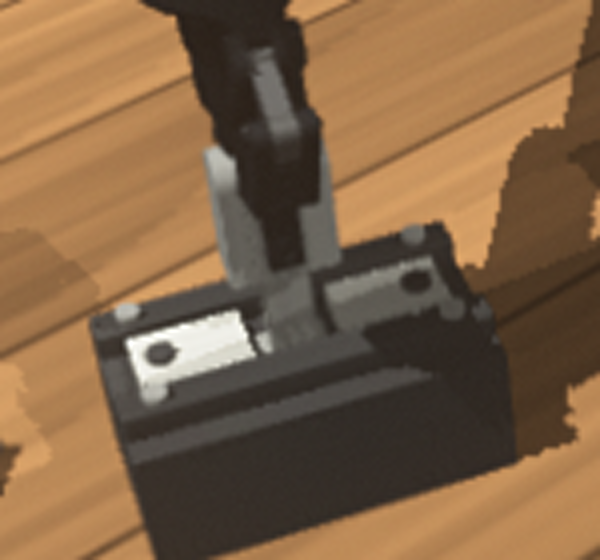

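Both plates are back, about 8.4 mm and 7.1 mm, and the fuller is upright. Now a gentle pull straight up.

Emit:
move_arm(deltas=[[-0.002,0,0,0,0,0,0.01],[-0.002,0,0,0,0,0,0.01],[-0.002,0,0,0,0,0,0.01],[-0.002,0,0,0,0,0,0.01],[-0.002,0,0,0,0,0,0.01]])

```text
t: 10.0
eef_pos: [0.5404, -0.2474, 0.1165]
orientation: [1.441, 1.038, -1.438]
contact_force: [0.7, 1.5, -4.4]
width: 0.0233
```

It came free with only its weight (about 4.5 N) on the wrist. Lifting high.

Emit:
move_arm(deltas=[[-0.01,0,0,0,0,0,0.01],[-0.014,0,0,0,0,0,0.01],[-0.018,0,0,0,0,0,0.01],[-0.02,0,0,0,0,0,0.01],[-0.02,0,0,0,0,0,0.01]])

```text
t: 10.5
eef_pos: [0.5404, -0.2478, 0.2007]
orientation: [1.441, 1.036, -1.438]
contact_force: [0.4, -0.4, -3.8]
width: 0.0235
```

Emit:
move_arm(deltas=[[-0.02,0,0,0,0,0,0.01],[-0.02,0,0,0,0,0,0.01],[-0.02,0,0,0,0,0,0.01],[-0.02,0,0,0,0,0,0.01],[-0.012,0,0,0,0,0,0.01]])

```text
t: 11.0
eef_pos: [0.5404, -0.2478, 0.2939]
orientation: [1.441, 1.033, -1.436]
contact_force: [0.8, -0.4, -3.8]
width: 0.0229
```

Run:
```python
from h import *
st();tilt()
print(delta([.539,.2855,.30],rot_target()))
im=read_camera("scene")[:,:,::-1]; cv2.imwrite("pics/s7.png",im)
```

```text
t 11.0 pos [ 0.5404 -0.2478  0.2939] F [ 0.8 -0.4 -3.8] T [-0.03 -0.04  0.01] w 0.0229 J [-0.62  0.07  1.64  0.    1.42 -0.3 ]
[[ 0.007  0.949 -0.314]
 [-0.004 -0.314 -0.949]
 [-1.     0.008  0.002]]
tilt to +y 0.12 to +x -0.44
tcp rel fx,fy 0.0014 -0.0014 grasp fy -0.0014
(array([-0.0085, -0.1686, -0.5059]), array([ 0.002 ,  0.0022, -0.0077]))
```

View pics/s7.png

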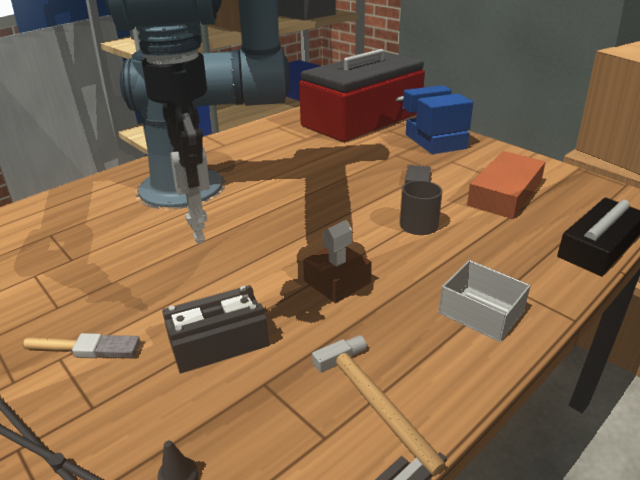

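The fuller hangs clear, foot at (200,240), and the cutter still stands at (338,240). Travelling to the pot at this height, which puts the foot at about z = 0.20 against a cutter top of 0.13.

Emit:
move_arm(deltas=[[0,-0.004,-0.012,0,0,0,0.01],[0,-0.008,-0.024,0,0,0,0.01],[0,-0.01,-0.03,0,0,0,0.01],[0,-0.01,-0.03,0,0,0,0.01],[0,-0.01,-0.03,0,0,0,0.01]])

```text
t: 11.55
eef_pos: [0.5385, -0.112, 0.2883]
orientation: [1.441, 1.041, -1.44]
contact_force: [0.4, -0.3, -3.4]
width: 0.0231
```

Emit:
move_arm(deltas=[[0,-0.01,-0.03,0,0,0,0.01],[0,-0.01,-0.03,0,0,0,0.01],[0,-0.01,-0.03,0,0,0,0.01],[0,-0.01,-0.03,0,0,0,0.01],[0,-0.01,-0.03,0,0,0,0.01]])

```text
t: 12.05
eef_pos: [0.5377, 0.046, 0.2883]
orientation: [1.44, 1.041, -1.44]
contact_force: [0.3, -0.2, -3.9]
width: 0.0232
```

Emit:
move_arm(deltas=[[0,-0.01,-0.03,0,0,0,0.01],[0,-0.01,-0.03,0,0,0,0.01],[0,-0.01,-0.03,0,0,0,0.01],[0,-0.01,-0.03,0,0,0,0.01],[0,-0.01,-0.03,0,0,0,0.01]])

```text
t: 12.55
eef_pos: [0.5371, 0.2039, 0.2881]
orientation: [1.439, 1.04, -1.44]
contact_force: [-0.0, 0.5, -3.9]
width: 0.0231
```

Emit:
move_arm(deltas=[[0,-0.01,-0.03,0,0,0,0.01],[0,-0.007,-0.02,0,0,0,0.01],[0,0,0,0,0,0,0.01],[0,0,0,0,0,0,0.01],[0,0,0,0,0,0,0.01]])

```text
t: 13.05
eef_pos: [0.5377, 0.2543, 0.2889]
orientation: [1.44, 1.038, -1.44]
contact_force: [0.7, -0.2, -5.1]
width: 0.0232
```

Run:
```python
from h import *
st();tilt()
print(delta([.539,.2855,.20],rot_target()))
o=get_obs();print(proj("scene",[o["eef_pos"]-[0,0,.094]]),proj("top",[o["eef_pos"]-[0,0,.094]]))
for n in ("scene","top"): cv2.imwrite(f"pics/{n}8.png",read_camera(n)[:,:,::-1])
```

```text
t 13.05 pos [0.5377 0.2543 0.2889] F [ 0.7 -0.2 -5.1] T [-0.   -0.02  0.04] w 0.0232 J [ 0.25  0.07  1.64 -0.    1.42  0.57]
[[ 0.001  0.949 -0.314]
 [-0.002 -0.314 -0.949]
 [-1.     0.002  0.001]]
tilt to +y 0.06 to +x -0.11
tcp rel fx,fy -0.1598 0.4741 grasp fy 0.4742
(array([ 0.0888, -0.0087, -0.0301]), array([ 0.0016,  0.0011, -0.0019]))
[[414.37003407 147.19709986]] [[173.38986583 219.41788296]]
```

View pics/scene8.png

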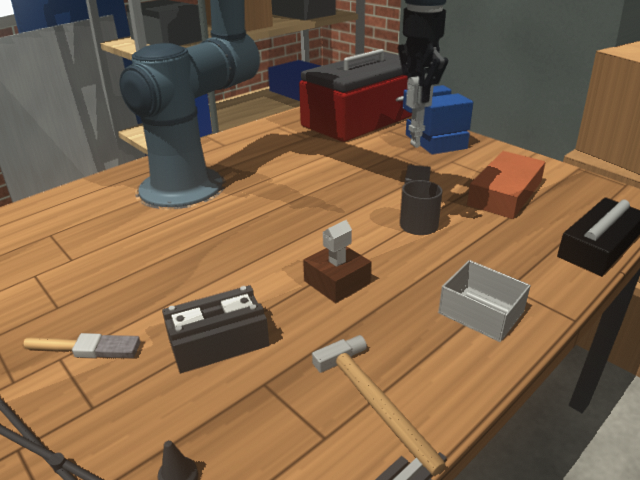

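View pics/top8.png

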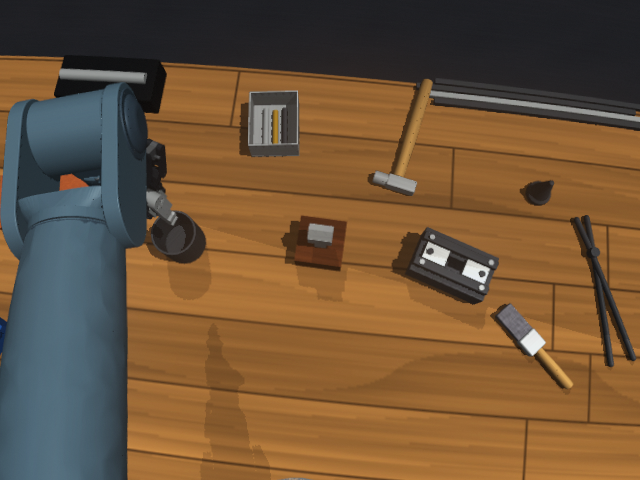

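The foot is seen at scene (416,147) and top (174,218), within 2 px of prediction. The cutter is standing and both plates are open. I'll move over the pot centre and check its centre from the scene view.

Emit:
move_arm(deltas=[[0,-0.004,-0.015,0,0,0,0.01],[0,-0.0045,-0.015,0,0,0,0.01],[0,0,0,0,0,0,0.01],[0,0,0,0,0,0,0.01],[0,0,0,0,0,0,0.01]])

```text
t: 13.65
eef_pos: [0.5395, 0.2861, 0.2895]
orientation: [1.441, 1.038, -1.438]
contact_force: [-0.9, -0.2, -3.9]
width: 0.0232
```

Run:
```python
from h import *
st()
print(delta([.539,.2855,.0987],rot_target()))
a=np.linspace(0,2*np.pi,40); C=np.c_[.539+.043*np.cos(a),.2855+.043*np.sin(a),0*a+.09]
for n,(r0,r1,c0,c1) in {"scene":(110,240,370,470),"top":(170,280,120,230)}.items():
    im=read_camera(n)[:,:,::-1].copy(); im=cv2.resize(im[r0:r1,c0:c1],None,fx=4,fy=4,interpolation=2)
    for p in proj(n,C): cv2.circle(im,(int((p[0]-c0+.5)*4),int((p[1]-r0+.5)*4)),1,(0,0,255),-1)
    cv2.imwrite(f"pics/{n}9.png",im)
```

```text
t 13.65 pos [0.5395 0.2861 0.2895] F [-0.9 -0.2 -3.9] T [-0.    0.04 -0.02] w 0.0232 J [ 0.3   0.11  1.6  -0.    1.42  0.62]
[[ 0.003  0.95  -0.313]
 [-0.001 -0.313 -0.95 ]
 [-1.     0.003  0.   ]]
(array([ 0.1908, -0.0008,  0.0006]), array([ 0.0023,  0.0003, -0.0029]))
```

View pics/scene9.png

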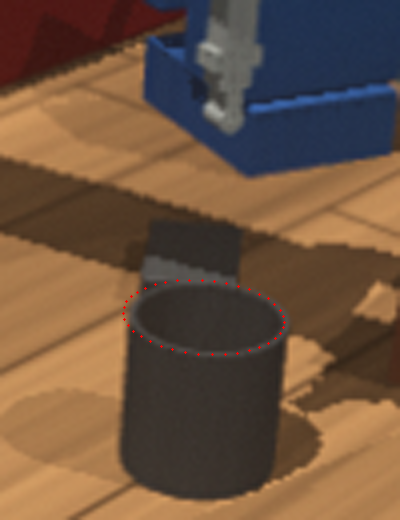

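View pics/top9.png

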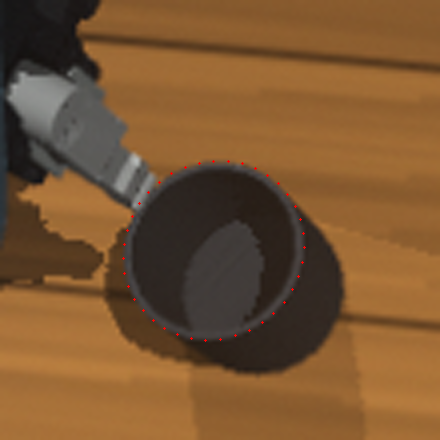

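The projected rim circle falls on the pot rim in both views, with the fuller's foot above it. Lowering.

Emit:
move_arm(deltas=[[0.015,0,0,0,0,0,0.01],[0.02,0,0,0,0,0,0.01],[0.02,0,0,0,0,0,0.01],[0.02,0,0,0,0,0,0.01],[0.02,0,0,0,0,0,0.01]])

```text
t: 14.25
eef_pos: [0.5393, 0.2855, 0.1925]
orientation: [1.441, 1.039, -1.44]
contact_force: [-0.5, 0.5, -4.4]
width: 0.0231
```

Emit:
move_arm(deltas=[[0.02,0,0,0,0,0,0.01],[0.02,0,0,0,0,0,0.01],[0.02,0,0,0,0,0,0.01],[0.015,0,0,0,0,0,0.01],[0.01,0,0,0,0,0,0.01]])

```text
t: 14.75
eef_pos: [0.5391, 0.2854, 0.1075]
orientation: [1.439, 1.039, -1.441]
contact_force: [0.6, -0.1, -2.9]
width: 0.023
```

Run:
```python
from h import *
st()
print(delta([.539,.2855,.0987],rot_target()))
```

```text
t 14.75 pos [0.5391 0.2854 0.1075] F [ 0.6 -0.1 -2.9] T [0.04 0.02 0.05] w 0.023 J [ 0.3   0.29  1.74 -0.    1.11  0.62]
[[ 0.     0.949 -0.314]
 [-0.002 -0.314 -0.949]
 [-1.     0.001  0.002]]
(array([ 0.0088, -0.0001, -0.0001]), array([ 0.0019,  0.0015, -0.0009]))
```

Emit:
move_arm(deltas=[[0.001,0,0,0,0,0,0.01],[0.001,0,0,0,0,0,0.01],[0.001,0,0,0,0,0,0.01],[0.001,0,0,0,0,0,0.01],[0.001,0,0,0,0,0,0.01]])

```text
t: 15.25
eef_pos: [0.5405, 0.286, 0.1053]
orientation: [1.442, 1.038, -1.437]
contact_force: [0.6, -0.6, -4.0]
width: 0.0231
```

Emit:
move_arm(deltas=[[0.0005,0,0,0,0,0,0.01],[0.0005,0,0,0,0,0,0.01],[0,0,0,0,0,0,0.01],[0,0,0,0,0,0,0.01],[0,0,0,0,0,0,0.01]])

```text
t: 15.75
eef_pos: [0.5401, 0.2859, 0.1037]
orientation: [1.441, 1.038, -1.438]
contact_force: [0.1, 0.3, -4.2]
width: 0.023
```

Still hanging at z = 0.1037. Going down in small steps.

Emit:
move_arm(deltas=[[0.001,0,0,0,0,0,0.01],[0.001,0,0,0,0,0,0.01],[0.001,0,0,0,0,0,0.01],[0,0,0,0,0,0,0.01],[0,0,0,0,0,0,0.01]])

```text
t: 16.25
eef_pos: [0.54, 0.2859, 0.1006]
orientation: [1.441, 1.039, -1.438]
contact_force: [-0.3, -1.0, -4.1]
width: 0.0234
```

Emit:
move_arm(deltas=[[0.0005,0,0,0,0,0,0.01],[0.0005,0,0,0,0,0,0.01],[0.0005,0,0,0,0,0,0.01],[0,0,0,0,0,0,0.01],[0,0,0,0,0,0,0.01]])

```text
t: 16.75
eef_pos: [0.54, 0.2859, 0.0991]
orientation: [1.441, 1.038, -1.438]
contact_force: [-0.3, 1.1, -4.5]
width: 0.0233
```

Emit:
move_arm(deltas=[[0.0005,0,0,0,0,0,0.01],[0.0005,0,0,0,0,0,0.01],[0,0,0,0,0,0,0.01],[0,0,0,0,0,0,0.01],[0,0,0,0,0,0,0.01]])

```text
t: 17.25
eef_pos: [0.5401, 0.2859, 0.0982]
orientation: [1.441, 1.038, -1.438]
contact_force: [-0.9, -1.3, -4.2]
width: 0.0232
```

Emit:
move_arm(deltas=[[0.0005,0,0,0,0,0,0.01],[0,0,0,0,0,0,0.01],[0,0,0,0,0,0,0.01],[0,0,0,0,0,0,0.01],[0,0,0,0,0,0,0.01]])

```text
t: 17.75
eef_pos: [0.54, 0.2859, 0.0977]
orientation: [1.441, 1.039, -1.438]
contact_force: [0.8, -0.6, -4.3]
width: 0.0231
```

Emit:
move_arm(deltas=[[0.001,0,0,0,0,0,0.01],[0,0,0,0,0,0,0.01],[0,0,0,0,0,0,0.01],[0,0,0,0,0,0,0.01],[0,0,0,0,0,0,0.01]])

```text
t: 18.25
eef_pos: [0.54, 0.2858, 0.0966]
orientation: [1.441, 1.038, -1.438]
contact_force: [0.1, -0.1, -4.2]
width: 0.0226
```

Emit:
move_arm(deltas=[[0.001,0,0,0,0,0,0.01],[0,0,0,0,0,0,0.01],[0,0,0,0,0,0,0.01],[0,0,0,0,0,0,0.01],[0,0,0,0,0,0,0.01]])

```text
t: 18.75
eef_pos: [0.5403, 0.286, 0.0964]
orientation: [1.441, 1.038, -1.438]
contact_force: [-3.0, -1.0, 5.4]
width: 0.0232
```

Floor contact: vertical force went from -4.2 to +5.4 N at z = 0.0964, about 2 mm below the estimate. I'll take a quick look, then release.

Run:
```python
from h import *
st()
im=read_camera("scene")[90:250,340:500,::-1]; cv2.imwrite("pics/s10.png",cv2.resize(im,None,fx=3.7,fy=3.7,interpolation=2))
```

```text
t 18.75 pos [0.5403 0.286  0.0964] F [-3.  -1.   5.4] T [-0.28  0.9   0.02] w 0.0232 J [ 0.3   0.31  1.75 -0.    1.08  0.62]
[[ 0.003  0.95  -0.314]
 [-0.001 -0.314 -0.95 ]
 [-1.     0.003 -0.   ]]
```

View pics/s10.png

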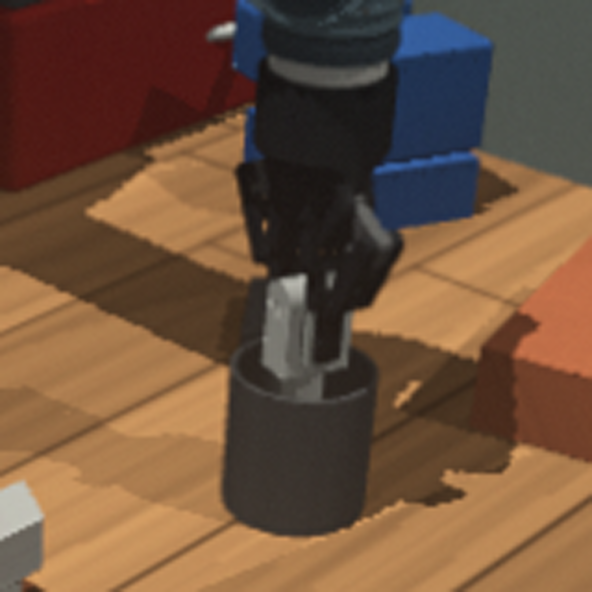

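The fuller stands upright in the pot between the fingers, fingertips just above the rim, near crop (325,365). The force readings fit contact at the foot. Opening in stages.

Emit:
move_arm(deltas=[[0,0,0,0,0,0,0.025],[0,0,0,0,0,0,0.03],[0,0,0,0,0,0,0.035],[0,0,0,0,0,0,0.042],[0,0,0,0,0,0,0.05]])

```text
t: 19.3
eef_pos: [0.5401, 0.2858, 0.0955]
orientation: [1.441, 1.038, -1.438]
contact_force: [-0.5, 0.3, -0.6]
width: 0.05
```

Emit:
move_arm(deltas=[[0,0,0,0,0,0,0.055],[0,0,0,0,0,0,0.06],[0,0,0,0,0,0,0.06],[0,0,0,0,0,0,0.06],[0,0,0,0,0,0,0.06]])

```text
t: 19.8
eef_pos: [0.5401, 0.2859, 0.0957]
orientation: [1.441, 1.038, -1.438]
contact_force: [0.3, 0.7, -0.5]
width: 0.06
```

Run:
```python
from h import *
st()
im=read_camera("scene")[90:250,340:500,::-1]; cv2.imwrite("pics/s11.png",cv2.resize(im,None,fx=3.7,fy=3.7,interpolation=2))
```

```text
t 19.8 pos [0.5401 0.2859 0.0957] F [ 0.3  0.7 -0.5] T [ 0.01 -0.04  0.  ] w 0.06 J [ 0.3   0.31  1.75 -0.    1.08  0.62]
[[ 0.003  0.95  -0.314]
 [-0.001 -0.314 -0.95 ]
 [-1.     0.003 -0.   ]]
```

View pics/s11.png

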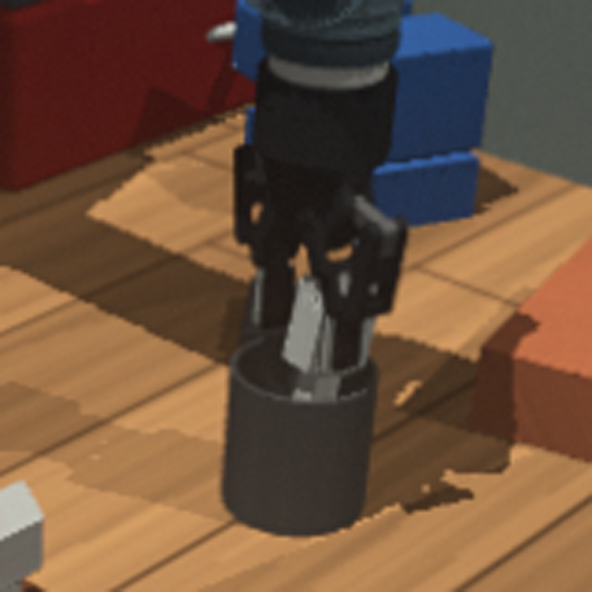

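Released. The fuller leans right against the rim, clear of the pads, and contact forces are near zero. Withdrawing straight up.

Emit:
move_arm(deltas=[[-0.005,0,0,0,0,0,0.06],[-0.01,0,0,0,0,0,0.06],[-0.01,0,0,0,0,0,0.06],[-0.015,0,0,0,0,0,0.06],[-0.015,0,0,0,0,0,0.06]])

```text
t: 20.35
eef_pos: [0.5402, 0.286, 0.1525]
orientation: [1.442, 1.038, -1.437]
contact_force: [0.3, 0.4, -0.0]
width: 0.06
```

Emit:
move_arm(deltas=[[-0.02,0,0,0,0,0,0.06],[-0.02,0,0,0,0,0,0.06],[-0.02,0,0,0,0,0,0.06],[-0.02,0,0,0,0,0,0.06],[-0.02,0,0,0,0,0,0.06]])

```text
t: 20.85
eef_pos: [0.5397, 0.2861, 0.253]
orientation: [1.442, 1.038, -1.437]
contact_force: [0.4, -0.3, 0.4]
width: 0.0598
```

Emit:
move_arm(deltas=[[0,0.01,0.03,0,0,0,0.06],[0,0.012,0.036,0,0,0,0.06],[0,0.012,0.036,0,0,0,0.06],[0,0.012,0.036,0,0,0,0.06],[0,0,0,0,0,0,0.06]])

```text
t: 21.35
eef_pos: [0.5404, 0.1372, 0.2523]
orientation: [1.445, 1.034, -1.44]
contact_force: [-0.3, 0.9, 0.0]
width: 0.0602
```

Run:
```python
from h import *
st()
a=read_camera("scene")[:,:,::-1];b=read_camera("top")[:,:,::-1]
cv2.imwrite("pics/s12.png",a);cv2.imwrite("pics/t12.png",b)
```

```text
t 21.35 pos [0.5404 0.1372 0.2523] F [-0.3  0.9  0. ] T [ 0.03 -0.01 -0.03] w 0.0602 J [ 0.05  0.01  1.78 -0.    1.35  0.37]
[[ 0.005  0.948 -0.318]
 [-0.002 -0.318 -0.948]
 [-1.     0.005  0.   ]]
```

View pics/s12.png

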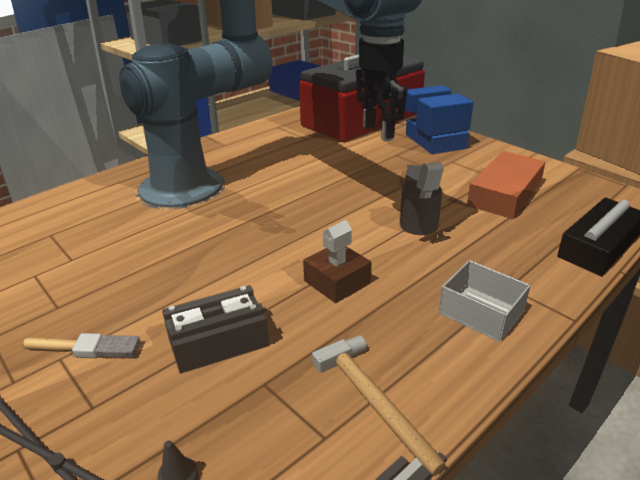

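View pics/t12.png

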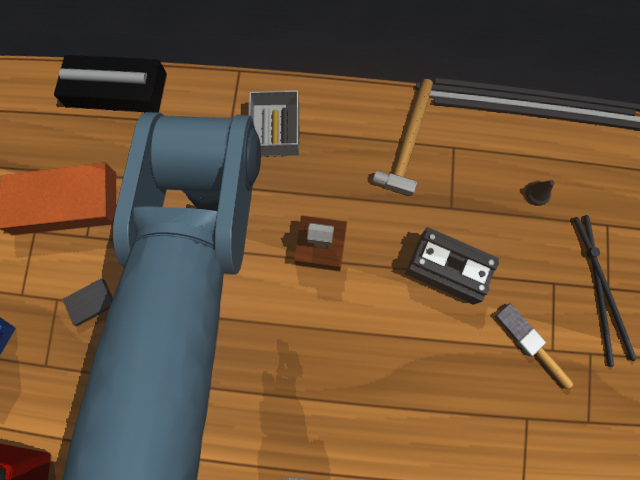

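The fuller is in the pot, foot down, leaning on the rim with its head at scene (430,180). The cutter stands unmoved in its stand at (338,240), and the robot is clear. A short wait, then hand in.

Emit:
move_arm(deltas=[[0,0,0,0,0,0,0.06],[0,0,0,0,0,0,0.06],[0,0,0,0,0,0,0.06],[0,0,0,0,0,0,0.06],[0,0,0,0,0,0,0.06]])

```text
t: 21.95
eef_pos: [0.5399, 0.1409, 0.2507]
orientation: [1.441, 1.039, -1.438]
contact_force: [0.3, 0.9, 0.3]
width: 0.06
```

Run:
```python
from h import *
a=cv2.imread("pics/s12.png"); b=read_camera("scene")[:,:,::-1]
d=cv2.absdiff(a,b).max(2)[150:240,390:460]; print("changed px near pot",int((d>40).sum()), get_obs()["contact_force"])
print(hand_in())
```

```text
changed px near pot 48 [-0.12350767 -0.75471444 -0.12246857]
the job is handed in; nothing more can be done
None
```

The fuller is out of the holder block and foot down in the round pot; I handed the job in at about 22 s of the 48 s allowed. I gripped it by the head and rocked it about 13° to +y and then to -y. In the camera images the keeper plates moved back by about 7 mm (+y) and 8.4 mm (-y). It then came straight up with only its own weight on the wrist.

**Last checks**
- **Fuller:** it touched the pot floor before release (about +5 N) and now leans on the rim.
- **Cutter:** it still stands in its stand where it was.
- **Robot:** it is clear of everything, with contact force near zero.
- **Loads:** the highest contact force I read was about 17 N. I only read it at the end of each call.

**What disagreed**
- **Floor height:** contact came about 2 mm lower than I had worked out.
- **Stillness before hand-in:** comparing pictures 0.6 s apart showed 48 changed pixels near the pot. The arm settled about 4 mm in that time, so I think its shadow caused this, but I did not look at the second picture.

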